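# Sweep cut citrus off the prep board into its pans

## Task

Clear the cut pieces off the raised board: with the fingertips, sweep the orange wheel and the lemon wheel over the board's edge into the bright metal garnish pan, and the cut-off lime end into the black scrap pan. Slide them along the board, without pinching, lifting or pressing hard on them. Leave the half orange, the ramekin, the knife, the fruit and rasp on the counter, and the two pans where they are.

Things in the scene. Friction and masses are not known exactly. Their poses are not given: they have to be found in the camera images.
- prep_board: raised brown wooden prep board, fixed, 330 mm (its x) by 380 mm (its y), flat top 90 mm above the counter (z = 0.09). Origin: on the counter under the board's centre. Its x points roughly away from the robot, its y to the robot's left; the two pans stand along its +y edge (y = +190 mm), which has no lip
- steel_pan: bright metal garnish pan, 162 x 176 x 65 mm high (x, y, z), open top, inner well 140 x 154 mm, 8 mm rim flange. Origin: centre of its underside, on the counter; axes parallel to the board's. Stands loose at the board's +y side, next to the other pan along the board's x (their order varies), 11 to 19 mm of its rim tucked under the board's edge, 7 mm below the board's underside
- black_pan: black plastic scrap pan, 162 x 176 x 65 mm high (x, y, z), open top, inner well 140 x 154 mm, 8 mm rim flange. Origin: centre of its underside, on the counter; axes parallel to the board's. Stands loose at the board's +y side, next to the other pan along the board's x (their order varies), 11 to 19 mm of its rim tucked under the board's edge, 7 mm below the board's underside
- orange_wheel: orange wheel: flat round slice, diameter 68 mm, 12 mm thick, 28 to 56 g, orange rind and segments, lying flat on the board. Origin: centre of its underside, z up. Loose, slides on the board without sticking.
- lemon_wheel: lemon wheel: flat round slice, diameter 56 mm, 12 mm thick, 20 to 39 g, yellow rind and pale segments, lying flat on the board. Origin: centre of its underside, z up. Loose, slides on the board without sticking.
- lime_end: cut-off lime end: green round cap, diameter 44 mm at the foot with a nearly upright side for the lowest 5 mm, domed to 18 mm high, 14 to 28 g, cut face down on the board. Origin: centre of its underside, z up. Loose, slides on the board without sticking.
- half_orange: half orange, cut face down on the board's -y end, orange dome of diameter 72 mm, 35 mm high; bystander. Origin: centre of its underside
- ramekin: empty white ceramic ramekin, diameter 68 mm, 45 mm high, on the board's -y end; bystander. Origin: centre of its underside
- knife: paring knife with black handle lying along the board's far (+x) edge, 190 mm long, 20 mm wide, 14 mm high; bystander. Origin: on its underside where blade meets handle; blade to its +y (to 89 mm), handle to its -y (to -100 mm)
- orange: whole orange on the counter right of the board, diameter 78 mm, 75 mm high; bystander. Origin: centre of its underside
- lemon: whole lemon on the counter left of the pans, standing on end, diameter 60 mm, 75 mm high; bystander. Origin: centre of its underside
- lime: whole lime on the counter left of the pans, standing on end, diameter 52 mm, 57 mm high; bystander. Origin: centre of its underside
- rasp: steel citrus rasp with black handle lying on the counter right of the board, 320 mm long, 37 mm wide, 20 mm high; bystander. Origin: on its underside; blade to its +y (to 150 mm), handle to its -y (to -170 mm)

How it is judged:
By the outcome, as a careful person would: the job done as asked, in the order asked, and still so for the second after the job is handed in, with the robot touching nothing.
It also fails if it takes over 58 s, if anything falls off the work surface, if the arm or the gripper's body presses on something with over 40 N, if the wrist force passes 120 N, or if a joint passes its speed limit or range.

## Robot

A 6-joint arm with a two-finger parallel gripper is mounted at the origin on the work surface. World frame = base frame: x ahead of the robot, y to its left, z up, the work surface at z = 0. Lengths are in m, angles in rad, forces in N, time in s.
With the tool pointing down it reaches from about 0.275 to 0.725 m from the base axis. Payload 15.9 kg.
Tool frame: the origin (TCP) lies midway between the tips of the shut fingers; the grasp point (between the pads) lies 19 mm behind it; z points along the fingers, y is the line along which they close (so a half turn about z gives the same grasp; the last joint's range is limited). The gripper opens to 85 mm and grips with 20 to 120 N. Pads are 22 mm wide; open, the fingers measure 114 mm over their backs; the gripper's body (76 mm by 85 mm) begins 54 mm behind the grasp point. The pads swing forward as they close: fully open they stand 13 mm farther back than shut.
Start: joints at [1.147, 0.213, -0.034, 1.323, 0, 1.571], TCP at [0.206, 0.456, 0.199] pointing down, gripper open.
Joint ranges: [-2.98, 2.98], [-0.74, 1.72], [-1.14, 1.35], [-2.1, 2.04], [-1.57, 1.44], [-3.14, 3.14]. Speed limits (rad/s): [1.89, 1.89, 2.39, 2.57, 3.14, 3.14].

## Interface

Orientations are given as a rotation vector (axis times angle).
In Python, from station import robot gives the robot as it stands. The module is installed in compiled form; this text tells all that it offers.
- The arm moves only by the tool carry_out, never from a script. Its argument "deltas" is a list of rows, each an object with "delta_pos": the shift along the tool's x, y, z in units of 30 mm (1.0 is 30 mm), a list of three; "twist": the turn, a rotation vector about the tool's x, y, z in units of 8 degrees (1.0 is 8 degrees), a list of three; "hand": the opening, from 0 (shut) to 1 (fully open). A call has exactly 10 rows; each row shifts and turns the commanded pose from where the row before left it, along the tool's axes as they then stand; what a row does not reach is not made up. A row lasts 1/10 s, in which the tool goes at most 50 mm and 8.59 degrees, less where a joint would pass 70% of its speed; a pose out of reach is approached as far as the arm can. A call is refused whole if a number of a shift passes 1 or a number of a turn 1, either way. A call with a gripper value outside its range is refused whole. The fingers move at their own pace and stop on an object; "force" is the grip in N (left out, the last holds). Time passes only in rows, so rows that do not move let the fingers close, or fill a call up. It gives the time, the measured TCP pose, the force, the opening and the grip force at its end, in the units of the state.
- robot.get_obs(): the state, without advancing time (a new reading comes with each control period).
- robot.get_image(name): name is "side" or "top" or "wrist"; returns the picture (420x560x3 uint8, red, green, blue); there is no depth.
- robot.camera_model(name): a dict with "vertical_fov" (degrees; the focal length in pixels is half the picture's height over the tangent of half this angle, whatever the lens; pixels are square), "cx", "cy" (the principal point, pixels), "eye" and "orientation" of the camera in the world. Camera axes: x right, y up, looking along -z (the intrinsics and any distortion apply to the point x, -y, -z); pixel columns grow to the right and rows downward; lengths in m; the calibration is good to about 2 mm. A picture is of the moment at which its call begins: read the wrist's pose just before it. camera_model takes no time and is no camera call; for the wrist camera it gives the pose at the moment of the call.
- robot.sign_off(): hands the job in; it is judged then, once.
Trained networks look in the newest picture that a camera, given by its name, has taken for a name from the list of things; names that differ only in an ending like _2 or _b are one class to them, and where a whole thing is asked for, a point or a joint stands for the part that bears it (a point fixed in the world has none). Each returns a list of dicts, best first, with "confidence" (0 to 1); they miss things now and then, are a little off and sometimes report something else, mostly with a low value. They report only what shows in the picture. A call takes as long as a camera call.
- robot.regions_of(query, camera): "mask" (420x560 bool, what is visible of it) and "centre" ([row, column] in pixels, amid what is visible of it).
The state is a dict: "time_s": time; "joint_positions": joint angles; "joint_velocities": joint speeds; "joint_efforts": joint torques, N m; "eef_pos": TCP position; "eef_rot": TCP orientation; "force": force on the tool from outside, world axes, zero at the start; "moment": the same for the moment, N m; "opening": opening from 0.0 (shut) to 1.0 (fully open); "grip_force": force on a finger pad.
Only numpy, scipy, OpenCV 4.12 (cv2) and the standard library are available. Lean on these libraries where they do the work, as an engineer would, in place of code of your own. Each camera call takes 0.05 s, during which the arm holds its last target. There are 200 camera calls.

## Working session

There is one attempt and no reset: what is moved stays moved. The work goes in short steps, Python scripts to look and compute and a tool call to move; the robot and the scene stay as the last step left them, time stands still between calls to the robot, and variables do not carry over. Pictures are saved under pics/ and viewed, at most 11 in all, crops included, and the job is handed in when it is done.

Besides the shell and the picture viewer there is one more tool, called as a command line: name --argument value ..., lists and objects as JSON in quotes. carry_out: Moves the arm, as the interface text tells. Its arguments: {"type":"object","properties":{"deltas":{"type":"array","items":{"type":"object","properties":{"delta_pos":{"type":"array","items":{"type":"number"}},"twist":{"type":"array","items":{"type":"number"}},"hand":{"type":"number"}}}},"force":{"type":"number"}},"required":["deltas"]}

```bash
mkdir -p pics
cat > h.py <<'E'
import numpy as np, cv2
from scipy.spatial.transform import Rotation as R
from station import robot
def ray(m,px):
    f=210/np.tan(np.radians(m['vertical_fov'])/2)
    o=np.array(m['orientation'],float)
    M=o if o.shape==(3,3) else (R.from_rotvec(o).as_matrix() if o.size==3 else R.from_quat(o).as_matrix())
    d=M@np.array([(px[1]-m['cx'])/f,-(px[0]-m['cy'])/f,-1.])
    return np.array(m['eye'],float),d
def at_z(m,px,z):
    e,d=ray(m,px); return e+d*(z-e[2])/d[2]
def save(n,im): cv2.imwrite('pics/'+n+'.png',im[:,:,::-1])
E
python3 - <<'E'
from h import *
for c in('top','side','wrist'): print(robot.camera_model(c))
ims=[robot.get_image(c) for c in('top','side')]
save('top0',ims[0]); save('side0',ims[1])
for c in('top','side'):
  m=robot.camera_model(c)
  for q in['prep_board','steel_pan','black_pan','orange_wheel','lemon_wheel','lime_end','half_orange','ramekin','knife','lemon','lime']:
    r=robot.regions_of(q,c)
    print(c,q,[(round(x['confidence'],2),np.round(x['centre']).tolist(),int(x['mask'].sum())) for x in r[:2]])
print(robot.get_obs())
E
```

```text
{'vertical_fov': 47.05540898432306, 'cx': 274.570237283655, 'cy': 210.27952990654705, 'eye': array([0.38269338, 0.0162551 , 1.31734153]), 'orientation': array([ 0.11618901, -0.13521357, -1.56708111])}
{'vertical_fov': 52.83021116220628, 'cx': 281.2544277264847, 'cy': 211.26303979927792, 'eye': array([-0.10372697, -0.73218101,  0.64795635]), 'orientation': array([ 1.00368136, -0.39813664, -0.67206222])}
{'vertical_fov': 58.872414004403865, 'cx': 290.3196729952622, 'cy': 212.56555257516337, 'eye': array([0.13384569, 0.48775676, 0.37243805]), 'orientation': array([-0.27744151, -0.17842671,  1.13800267])}
top prep_board [(0.61, [220.0, 287.0], 16084)]
top steel_pan [(0.55, [259.0, 189.0], 3841)]
top black_pan [(0.6, [193.0, 184.0], 3726)]
top orange_wheel [(0.73, [212.0, 275.0], 557), (0.22, [189.0, 348.0], 607)]
top lemon_wheel [(0.93, [246.0, 297.0], 382)]
top lime_end [(0.65, [182.0, 291.0], 216)]
top half_orange [(0.74, [242.0, 353.0], 599)]
top ramekin [(0.94, [191.0, 351.0], 569), (0.57, [180.0, 293.0], 198)]
top knife [(0.73, [160.0, 297.0], 540)]
top lemon [(0.8, [213.0, 107.0], 
[... 726 characters left out ...]
77.0], 204)]
{'time_s': 1.2, 'joint_positions': array([ 1.14699688e+00,  2.12910225e-01, -3.43694182e-02,  1.32349815e+00,
        4.25114491e-07,  1.57081753e+00]), 'joint_velocities': array([-0.00062733,  0.00164707,  0.00088002,  0.00107374,  0.00162877,
        0.00193959]), 'joint_efforts': array([-2.50873200e-04, -6.85982752e+01,  4.87331843e+01,  8.66689825e-04,
       -1.80708294e-04, -1.75126098e-05]), 'eef_pos': array([0.2056139 , 0.4557681 , 0.19871288]), 'eef_rot': array([6.60763775e-01, 3.07131466e+00, 2.86006567e-05]), 'force': array([0.31541331, 0.1620713 , 0.30902069]), 'moment': array([-0.03062402,  0.01298644, -0.03806831]), 'grip_force': 0.0, 'opening': 1.0005060597443027}
```

View pics/top0.png

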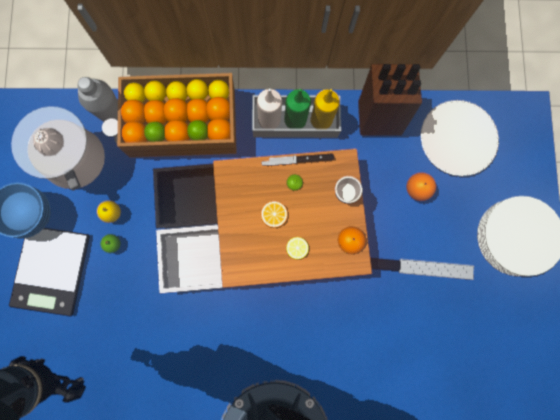

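View pics/side0.png

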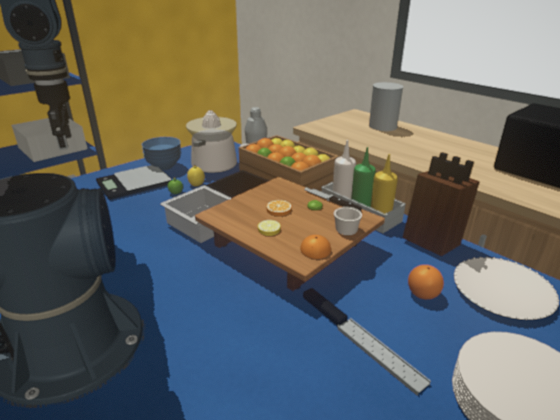

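Run:
```python
from h import *
for c in('top','side'): robot.get_image(c)
mt,ms=robot.camera_model('top'),robot.camera_model('side')
H=dict(orange_wheel=.102,lemon_wheel=.102,lime_end=.1,half_orange=.105,ramekin=.12,knife=.1,steel_pan=.06,black_pan=.06,lemon=.04,lime=.03)
def tri(a,b):
    e1,d1=ray(mt,a);e2,d2=ray(ms,b)
    s=np.linalg.lstsq(np.c_[d1,-d2],e2-e1,rcond=None)[0]
    p,q=e1+s[0]*d1,e2+s[1]*d2
    return (p+q)/2,np.linalg.norm(p-q)
for q,h in H.items():
    a=robot.regions_of(q,'top');b=robot.regions_of(q,'side')
    if a and b:
        p,g=tri(a[0]['centre'],b[0]['centre'])
        print(q,'tri',np.round(p,3),'gap',round(g,4),'top',np.round(at_z(mt,a[0]['centre'],h),3)[:2],'side',np.round(at_z(ms,b[0]['centre'],h),3)[:2])
for q,h in(('prep_board',.09),('steel_pan',.065),('black_pan',.065)):
    m=robot.regions_of(q,'top')[0]['mask'].astype(np.uint8)
    c=max(cv2.findContours(m,0,2)[0],key=cv2.contourArea)
    P=np.array([at_z(mt,(y,x),h)[:2] for x,y in cv2.convexHull(c)[:,0]],np.float32)
    r=cv2.minAreaRect(P*1000); print(q,np.round(r[0]),np.round(r[1]),round(r[2],1)); print(np.round(cv2.boxPoints(r)).tolist())
```

```text
orange_wheel tri [0.563 0.003 0.095] gap 0.0052 top [0.56  0.004] side [ 0.556 -0.008]
lemon_wheel tri [ 0.485 -0.055  0.092] gap 0.0012 top [ 0.484 -0.054] side [ 0.475 -0.067]
lime_end tri [ 0.658 -0.046  0.092] gap 0.009 top [ 0.653 -0.042] side [ 0.652 -0.057]
half_orange tri [ 0.503 -0.198  0.098] gap 0.0012 top [ 0.503 -0.197] side [ 0.495 -0.204]
ramekin tri [ 0.631 -0.182  0.112] gap 0.0098 top [ 0.633 -0.184] side [ 0.615 -0.188]
knife tri [ 0.724 -0.058  0.087] gap 0.0117 top [ 0.716 -0.053] side [ 0.71  -0.076]
steel_pan tri [0.459 0.236 0.045] gap 0.0136 top [0.463 0.23 ] side [0.439 0.215]
black_pan tri [0.626 0.252 0.044] gap 0.0243 top [0.633 0.242] side [0.596 0.232]
lemon tri [ 0.736  0.309 -0.179] gap 0.4719 top [0.58  0.443] side [ 0.572 -0.14 ]
lime tri [0.502 0.446 0.012] gap 0.0063 top [0.498 0.441] side [0.487 0.41 ]
prep_board [566. -41.] [329. 380.] 5.2
[[385.0, 134.0], [419.0, -245.0], [747.0, -215.0], [712.0, 164.0]]
steel_pan [459. 222.] [167. 167.] 4.9
[[369.0, 298.0], [383.0, 132.0], [549.0, 146.0], [535.0, 312.0]]
black_pan [625. 239.] [165. 163.] 5.0
[[536.0, 313.0], [550.0, 151.0], [714.0, 165.0], [700.0, 328.0]]
```

The top view shows the lemon wheel at row/col (246,297), the orange wheel at (212,275) and the lime end at (182,291). The steel pan is nearest the robot at (259,189), with the black pan at (193,184). The side view agrees with this, and the fitted board measures 329 x 380 mm, as it should. I'll move to a hover point behind the orange wheel with the fingers part-open as a fork.

carry_out --deltas '[{"delta_pos": [-1,0,0],"twist": [0,0,1],"hand": 0.33},{"delta_pos": [-1,0,0],"twist": [0,0,1],"hand": 0.33},{"delta_pos": [-1,0,0],"twist": [0,0,1],"hand": 0.33},{"delta_pos": [-1,0,0],"twist": [0,0,1],"hand": 0.33},{"delta_pos": [-1,0,0],"twist": [0,0,0],"hand": 0.33},{"delta_pos": [-1,0,0],"twist": [0,0,0],"hand": 0.33},{"delta_pos": [-1,0,0],"twist": [0,0,0],"hand": 0.33},{"delta_pos": [-1,0,0],"twist": [0,0,0],"hand": 0.33},{"delta_pos": [-1,0,0],"twist": [0,0,0],"hand": 0.33},{"delta_pos": [-1,0,0],"twist": [0,0,0],"hand": 0.33}]'

```text
time_s: 3.45
eef_pos: [0.4016, 0.2348, 0.1988]
eef_rot: [1.482, 2.77, 0.0]
force: [-0.2, 0.3, -0.2]
opening: 0.333
grip_force: 0.0
```

```bash
cat >> h.py <<'E'
def plan(x,y,z,ang=None):
    o=robot.get_obs(); M=R.from_rotvec(o['eef_rot']).as_matrix(); p=np.array(o['eef_pos'])
    a=np.degrees(np.arctan2(M[1,1],M[0,1]))
    print('t',round(o['time_s'],2),'tcp',np.round(p,4),'closing angle',round(a,2),'open',round(o['opening'],3),'F',np.round(o['force'],2))
    if ang is not None:
        print('twist z units',round((a-ang)/8,3))
        M=M@R.from_rotvec([0,0,np.radians(a-ang)]).as_matrix()
    print('delta units in tool axes after turn',np.round(M.T@(np.array([x,y,z])-p)/.03,2))
E
python3 - <<'E'
from h import *
plan(.590,-.042,.199,33.2)
E
```

```text
t 3.45 tcp [0.4016 0.2348 0.1988] closing angle 33.72 open 0.333 F [-0.2   0.35 -0.21]
twist z units 0.065
delta units in tool axes after turn [-1.116e+01  2.000e-01 -1.000e-02]
```

carry_out --deltas '[{"delta_pos": [-1,0,0],"twist": [0,0,0.06],"hand": 0.33},{"delta_pos": [-1,0,0],"twist": [0,0,0],"hand": 0.33},{"delta_pos": [-1,0,0],"twist": [0,0,0],"hand": 0.33},{"delta_pos": [-1,0,0],"twist": [0,0,0],"hand": 0.33},{"delta_pos": [-1,0,0],"twist": [0,0,0],"hand": 0.33},{"delta_pos": [-1,0,0],"twist": [0,0,0],"hand": 0.33},{"delta_pos": [-1,0,0],"twist": [0,0,0],"hand": 0.33},{"delta_pos": [-1,0,0],"twist": [0,0,0],"hand": 0.33},{"delta_pos": [-1,0,0],"twist": [0,0,0],"hand": 0.33},{"delta_pos": [-1,0,0],"twist": [0,0,0],"hand": 0.33}]'

```text
time_s: 4.45
eef_pos: [0.5663, -0.0161, 0.1987]
eef_rot: [1.493, 2.764, 0.0]
force: [0.3, 0.0, -0.5]
opening: 0.327
grip_force: 0.0
```

Run:
```python
from h import *
plan(.590,-.042,.199,33.2)
m=robot.camera_model('wrist'); save('w1',robot.get_image('wrist'))
for q in('orange_wheel','lemon_wheel','lime_end','half_orange','ramekin','steel_pan'):
    r=robot.regions_of(q,'wrist')
    for k in r[:1]:
        rr,cc=np.nonzero(k['mask'])
        print(q,round(k['confidence'],2),np.round(k['centre']),k['mask'].sum(),np.round(at_z(m,k['centre'],.102 if 'lime' not in q else .1),3)[:2])
```

```text
t 4.45 tcp [ 0.5663 -0.0161  0.1987] closing angle 33.23 open 0.327 F [ 0.28  0.04 -0.51]
twist z units 0.004
delta units in tool axes after turn [-1.16  0.19 -0.01]
orange_wheel 0.59 [186. 308.] 6296 [0.571 0.001]
lemon_wheel 0.6 [186. 168.] 4430 [ 0.483 -0.057]
lime_end 0.63 [278. 367.] 825 [ 0.655 -0.036]
half_orange 0.92 [322. 106.] 4061 [ 0.494 -0.19 ]
ramekin 0.78 [382. 258.] 1401 [ 0.634 -0.173]
steel_pan 0.69 [373.  28.] 2936 [ 0.458 -0.276]
```

View pics/w1.png

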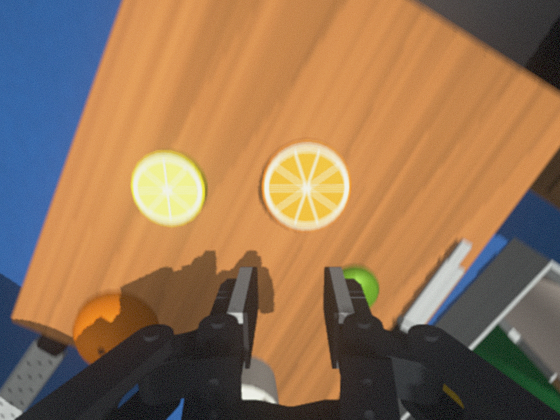

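The wrist view shows the lemon wheel at (188,168), the orange wheel at (186,306) and the lime end partly hidden at (287,367). The orange wheel comes out about 1 cm farther in x than from the top view, so I'll check it from a second wrist position while closing in.

carry_out --deltas '[{"delta_pos": [-0.6,0.2,0],"twist": [0,0,0],"hand": 0.25},{"delta_pos": [-0.55,0.16,0],"twist": [0,0,0],"hand": 0.25},{"delta_pos": [0,0,0.5],"twist": [0,0,0],"hand": 0.25},{"delta_pos": [0,0,0.5],"twist": [0,0,0],"hand": 0.25},{"delta_pos": [0,0,0.5],"twist": [0,0,0],"hand": 0.25},{"delta_pos": [0,0,0.3],"twist": [0,0,0],"hand": 0.25},{"delta_pos": [0,0,0.2],"twist": [0,0,0],"hand": 0.25},{"delta_pos": [0,0,0],"twist": [0,0,0],"hand": 0.25},{"delta_pos": [0,0,0],"twist": [0,0,0],"hand": 0.25},{"delta_pos": [0,0,0],"twist": [0,0,0],"hand": 0.25}]'

```text
time_s: 5.8
eef_pos: [0.594, -0.0378, 0.1394]
eef_rot: [1.493, 2.763, 0.001]
force: [0.6, 0.2, 0.5]
opening: 0.244
grip_force: 0.0
```

Run:
```python
from h import *
plan(.594,-.039,.094,33.2)
m=robot.camera_model('wrist'); save('w2',robot.get_image('wrist'))
for q in('orange_wheel','lemon_wheel','lime_end'):
    for k in robot.regions_of(q,'wrist')[:1]:
        print(q,round(k['confidence'],2),np.round(k['centre']),k['mask'].sum(),np.round(at_z(m,k['centre'],.102 if 'lime' not in q else .1),3)[:2])
mt=robot.camera_model('top'); robot.get_image('top')
for q in('orange_wheel','lemon_wheel','lime_end'):
    for k in robot.regions_of(q,'top')[:1]:
        print(q,round(k['confidence'],2),np.round(k['centre'],1),k['mask'].sum(),np.round(at_z(mt,k['centre'],.102 if 'lime' not in q else .1),3)[:2])
for px in((214,274.5),(248,297),(183,294.5)): print(np.round(at_z(mt,px,.102),3))
```

```text
t 5.8 tcp [ 0.594  -0.0378  0.1394] closing angle 33.24 open 0.244 F [0.61 0.2  0.51]
twist z units 0.005
delta units in tool axes after turn [-0.03 -0.02  1.51]
orange_wheel 0.88 [154. 292.] 10725 [0.57  0.001]
lemon_wheel 0.84 [150. 111.] 7947 [ 0.483 -0.054]
lime_end 0.59 [280. 365.] 1884 [ 0.654 -0.041]
lime_end 0.53 [184.5 417.4] 666 [ 0.647 -0.368]
[0.569 0.002 0.102]
[ 0.483 -0.055  0.102]
[ 0.65  -0.05   0.102]
```

View pics/w2.png

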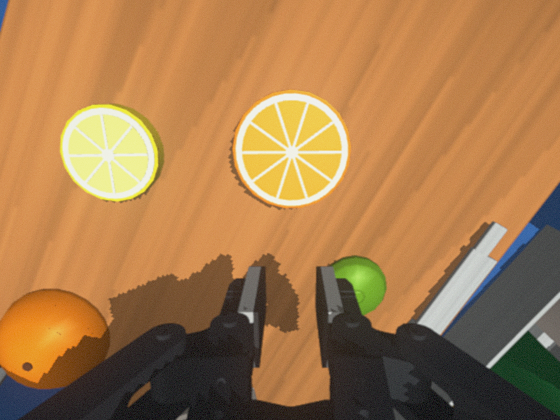

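Both views now put the orange wheel at (0.570, 0.001). I'm lowering behind it.

carry_out --deltas '[{"delta_pos": [-0.13,0.04,0],"twist": [0,0,0],"hand": 0.25},{"delta_pos": [0,0,0.3],"twist": [0,0,0],"hand": 0.25},{"delta_pos": [0,0,0.4],"twist": [0,0,0],"hand": 0.25},{"delta_pos": [0,0,0.4],"twist": [0,0,0],"hand": 0.25},{"delta_pos": [0,0,0.26],"twist": [0,0,0],"hand": 0.25},{"delta_pos": [0,0,0.1],"twist": [0,0,0],"hand": 0.25},{"delta_pos": [0,0,0],"twist": [0,0,0],"hand": 0.25},{"delta_pos": [0,0,0],"twist": [0,0,0],"hand": 0.25},{"delta_pos": [0.1,0,0],"twist": [0,0,0],"hand": 0.25},{"delta_pos": [0.1,0,0],"twist": [0,0,0],"hand": 0.25}]'

```text
time_s: 7.2
eef_pos: [0.5936, -0.0353, 0.0953]
eef_rot: [1.493, 2.763, 0.0]
force: [-0.5, 0.4, -0.2]
opening: 0.252
grip_force: 0.0
```

carry_out --deltas '[{"delta_pos": [0.2,0,0],"twist": [0,0,0],"hand": 0.25},{"delta_pos": [0.3,0,0],"twist": [0,0,0],"hand": 0.25},{"delta_pos": [0.35,0,0],"twist": [0,0,0],"hand": 0.25},{"delta_pos": [0.35,0,0],"twist": [0,0,0],"hand": 0.25},{"delta_pos": [0.35,0,0],"twist": [0,0,0],"hand": 0.25},{"delta_pos": [0.35,0,0],"twist": [0,0,0],"hand": 0.25},{"delta_pos": [0.35,0,0],"twist": [0,0,0],"hand": 0.25},{"delta_pos": [0.35,0,0],"twist": [0,0,0],"hand": 0.25},{"delta_pos": [0.35,0,0],"twist": [0,0,0],"hand": 0.25},{"delta_pos": [0.3,0,0],"twist": [0,0,0],"hand": 0.25}]'

```text
time_s: 8.2
eef_pos: [0.5396, 0.0469, 0.0949]
eef_rot: [-1.493, -2.764, -0.0]
force: [0.2, -0.5, -0.9]
opening: 0.253
grip_force: 0.0
```

Run:
```python
from h import *
plan(.5,.1,.0955,33.2)
m=robot.camera_model('wrist'); save('w3',robot.get_image('wrist'))
for q in('orange_wheel','steel_pan','black_pan'):
    for k in robot.regions_of(q,'wrist')[:1]:
        z=.102 if 'or' in q else .065
        p=at_z(m,k['centre'],z)[:2]; d=p-[.566,-.041]
        print(q,round(k['confidence'],2),np.round(k['centre']),np.round(p,3),'board',np.round([d@[.996,.091],d@[-.091,.996]],3))
```

```text
t 8.2 tcp [0.5396 0.0469 0.0949] closing angle 33.25 open 0.253 F [ 0.21 -0.52 -0.86]
twist z units 0.006
delta units in tool axes after turn [ 2.2  -0.13 -0.02]
orange_wheel 0.94 [353. 292.] [0.57  0.002] board [0.008 0.042]
steel_pan 0.6 [ 23. 382.] [0.517 0.165] board [-0.031  0.21 ]
black_pan 0.86 [ 74. 498.] [0.581 0.179] board [0.035 0.218]
```

View pics/w3.png

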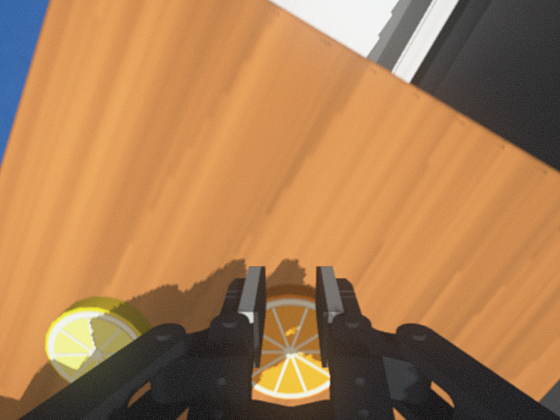

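The wrist view shows the orange wheel still at its old place, (353,292), under the gripper. The tips passed over it, so with the fork part-open they stand higher than the TCP. I'm lowering here in small steps to feel for the board.

carry_out --deltas '[{"delta_pos": [0,0,0.05],"twist": [0,0,0],"hand": 0.25},{"delta_pos": [0,0,0.05],"twist": [0,0,0],"hand": 0.25},{"delta_pos": [0,0,0.05],"twist": [0,0,0],"hand": 0.25},{"delta_pos": [0,0,0.03],"twist": [0,0,0],"hand": 0.25},{"delta_pos": [0,0,0.03],"twist": [0,0,0],"hand": 0.25},{"delta_pos": [0,0,0.03],"twist": [0,0,0],"hand": 0.25},{"delta_pos": [0,0,0.03],"twist": [0,0,0],"hand": 0.25},{"delta_pos": [0,0,0],"twist": [0,0,0],"hand": 0.25},{"delta_pos": [0,0,0],"twist": [0,0,0],"hand": 0.25},{"delta_pos": [0,0,0],"twist": [0,0,0],"hand": 0.25}]'

```text
time_s: 9.4
eef_pos: [0.5401, 0.0462, 0.0869]
eef_rot: [1.493, 2.764, 0.0]
force: [1.1, 1.1, 0.2]
opening: 0.249
grip_force: 0.0
```

carry_out --deltas '[{"delta_pos": [0,0,0.03],"twist": [0,0,0],"hand": 0.25},{"delta_pos": [0,0,0.03],"twist": [0,0,0],"hand": 0.25},{"delta_pos": [0,0,0.03],"twist": [0,0,0],"hand": 0.25},{"delta_pos": [0,0,0.03],"twist": [0,0,0],"hand": 0.25},{"delta_pos": [0,0,0],"twist": [0,0,0],"hand": 0.25},{"delta_pos": [0,0,0],"twist": [0,0,0],"hand": 0.25},{"delta_pos": [0,0,0],"twist": [0,0,0],"hand": 0.25},{"delta_pos": [0,0,0],"twist": [0,0,0],"hand": 0.25},{"delta_pos": [0,0,0],"twist": [0,0,0],"hand": 0.25},{"delta_pos": [0,0,0],"twist": [0,0,0],"hand": 0.25}]'

```text
time_s: 10.4
eef_pos: [0.5401, 0.0461, 0.0832]
eef_rot: [1.493, 2.764, 0.0]
force: [0.0, 0.3, 0.1]
opening: 0.249
grip_force: 0.0
```

Run:
```python
from h import *
plan(.5,.1,.0955,33.2)
robot.get_image('wrist')
m=robot.camera_model('wrist')
# finger tip rows at TCP: where would the TCP project?
o=robot.get_obs(); M=R.from_rotvec(m['orientation']).as_matrix(); f=210/np.tan(np.radians(m['vertical_fov'])/2)
T=R.from_rotvec(o['eef_rot']).as_matrix()
for g in(0,.005,.01,.015):
  for s in(.011,):
    v=M.T@(o['eef_pos']+T@[s,-.0105,-g]-m['eye']); print(g,'row',m['cy']-f*v[1]/-v[2],'col',m['cx']+f*v[0]/-v[2])
```

```text
t 10.4 tcp [0.5401 0.0461 0.0832] closing angle 33.24 open 0.249 F [0.03 0.3  0.1 ]
twist z units 0.005
delta units in tool axes after turn [ 2.23 -0.14 -0.41]
0 row 234.08744479006828 col 269.27212106116974
0.005 row 237.79386816854424 col 268.71941206456125
0.01 row 241.69957136427902 col 268.1369860775836
0.015 row 245.82107010904537 col 267.52238024248857
```

carry_out --deltas '[{"delta_pos": [0,0,0.03],"twist": [0,0,0],"hand": 0.25},{"delta_pos": [0,0,0.03],"twist": [0,0,0],"hand": 0.25},{"delta_pos": [0,0,0.03],"twist": [0,0,0],"hand": 0.25},{"delta_pos": [0,0,0.03],"twist": [0,0,0],"hand": 0.25},{"delta_pos": [0,0,0.03],"twist": [0,0,0],"hand": 0.25},{"delta_pos": [0,0,0.03],"twist": [0,0,0],"hand": 0.25},{"delta_pos": [0,0,0],"twist": [0,0,0],"hand": 0.25},{"delta_pos": [0,0,0],"twist": [0,0,0],"hand": 0.25},{"delta_pos": [0,0,0],"twist": [0,0,0],"hand": 0.25},{"delta_pos": [0,0,0],"twist": [0,0,0],"hand": 0.25}]'

```text
time_s: 11.45
eef_pos: [0.5401, 0.0461, 0.0779]
eef_rot: [1.493, 2.764, 0.0]
force: [-0.3, -0.9, 0.3]
opening: 0.25
grip_force: 0.0
```

Run:
```python
from h import *
im=robot.get_image('side'); save('s4',cv2.resize(im[110:290,180:400],None,fx=3.6,fy=3.3,interpolation=cv2.INTER_CUBIC))
m=robot.camera_model('side');o=robot.get_obs()
f=210/np.tan(np.radians(m['vertical_fov'])/2);M=R.from_rotvec(m['orientation']).as_matrix()
for z in(.078,.09,.1):
    v=M.T@(np.r_[o['eef_pos'][:2],z]-m['eye']); c,r=m['cx']+f*v[0]/-v[2],m['cy']-f*v[1]/-v[2]
    print(z,'px',round(r,1),round(c,1),'crop',round((r-110)*3.3),round((c-180)*3.6))
```

```text
0.078 px 211.4 259.7 crop 335 287
0.09 px 207.6 259.6 crop 322 287
0.1 px 204.4 259.5 crop 311 286
```

View pics/s4.png

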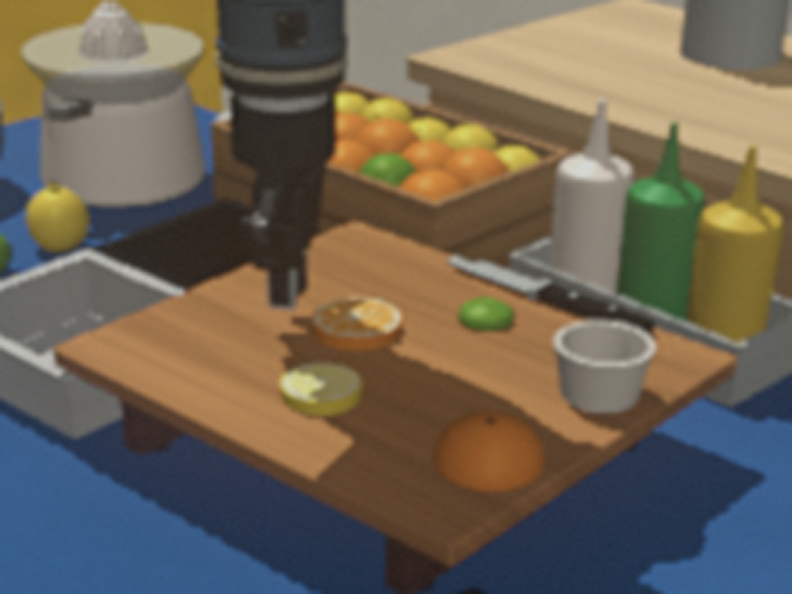

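Run:
```python
from h import *
m=robot.camera_model('side');o=robot.get_obs()
f=210/np.tan(np.radians(m['vertical_fov'])/2);M=R.from_rotvec(m['orientation']).as_matrix()
def pj(p):
    v=M.T@(np.array(p)-m['eye']); return np.round([(m['cy']-f*v[1]/-v[2]-110)*3.3,(m['cx']+f*v[0]/-v[2]-180)*3.6])
print('orange top (seen ~318,358)',pj([.57,.001,.102]))
print('lemon top (seen ~384,321)',pj([.483,-.055,.102]))
print('board corner +y near (seen 355,57)',pj([.385,.134,.09]),'far -y (seen 365,733)',pj([.747,-.215,.09]))
```

```text
orange top (seen ~318,358) [317. 356.]
lemon top (seen ~384,321) [381. 318.]
board corner +y near (seen 355,57) [346.  48.] far -y (seen 365,733) [355. 736.]
```

The side crop shows the tips ending at (303,285), about 15 mm above the board, with the wheels unmoved at (322,358) and (388,321). At this opening the tips sit well behind the nominal TCP, so I'm continuing down carefully.

carry_out --deltas '[{"delta_pos": [0,0,0.1],"twist": [0,0,0],"hand": 0.25},{"delta_pos": [0,0,0.1],"twist": [0,0,0],"hand": 0.25},{"delta_pos": [0,0,0.05],"twist": [0,0,0],"hand": 0.25},{"delta_pos": [0,0,0.05],"twist": [0,0,0],"hand": 0.25},{"delta_pos": [0,0,0.03],"twist": [0,0,0],"hand": 0.25},{"delta_pos": [0,0,0],"twist": [0,0,0],"hand": 0.25},{"delta_pos": [0,0,0],"twist": [0,0,0],"hand": 0.25},{"delta_pos": [0,0,0],"twist": [0,0,0],"hand": 0.25},{"delta_pos": [0,0,0],"twist": [0,0,0],"hand": 0.25},{"delta_pos": [0,0,0],"twist": [0,0,0],"hand": 0.25}]'

```text
time_s: 12.5
eef_pos: [0.5401, 0.0461, 0.068]
eef_rot: [1.493, 2.764, 0.0]
force: [-0.0, -0.0, -0.8]
opening: 0.256
grip_force: 0.0
```

carry_out --deltas '[{"delta_pos": [0,0,0.03],"twist": [0,0,0],"hand": 0.25},{"delta_pos": [0,0,0.03],"twist": [0,0,0],"hand": 0.25},{"delta_pos": [0,0,0.03],"twist": [0,0,0],"hand": 0.25},{"delta_pos": [0,0,0.03],"twist": [0,0,0],"hand": 0.25},{"delta_pos": [0,0,0.03],"twist": [0,0,0],"hand": 0.25},{"delta_pos": [0,0,0],"twist": [0,0,0],"hand": 0.25},{"delta_pos": [0,0,0],"twist": [0,0,0],"hand": 0.25},{"delta_pos": [0,0,0],"twist": [0,0,0],"hand": 0.25},{"delta_pos": [0,0,0],"twist": [0,0,0],"hand": 0.25},{"delta_pos": [0,0,0],"twist": [0,0,0],"hand": 0.25}]'

```text
time_s: 13.5
eef_pos: [0.5401, 0.0461, 0.0635]
eef_rot: [1.493, 2.764, 0.0]
force: [-0.6, -0.1, -1.0]
opening: 0.253
grip_force: 0.0
```

Run:
```python
from h import *
plan(.5,.1,.0955,33.2)
im=robot.get_image('side'); w=robot.get_image('wrist')
a=cv2.resize(im[150:240,215:315],None,fx=4,fy=4,interpolation=cv2.INTER_CUBIC)
b=cv2.resize(w[200:380,180:400],(400,360))
save('sw5',np.hstack([a,b]))
```

```text
t 13.5 tcp [0.5401 0.0461 0.0635] closing angle 33.24 open 0.253 F [-0.62 -0.09 -0.96]
twist z units 0.005
delta units in tool axes after turn [ 2.23 -0.13 -1.07]
```

View pics/sw5.png

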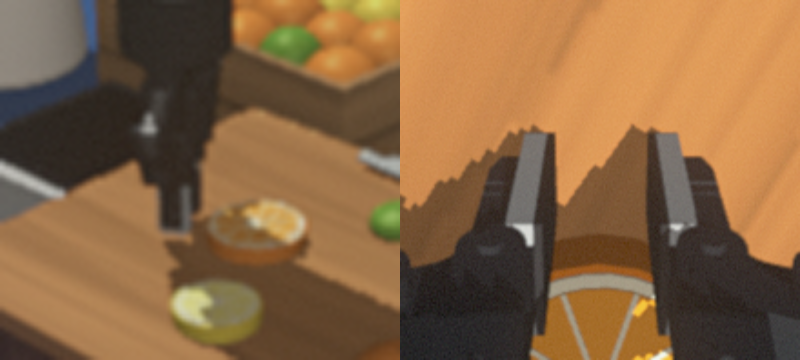

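The tips now nearly meet their shadows at wrist rows of about 265, with the TCP reading 0.0635. That puts the tips about 25 mm behind the nominal TCP. I'll check whether there is a lateral offset too.

Run:
```python
from h import *
m=robot.camera_model('wrist');o=robot.get_obs();T=R.from_rotvec(o['eef_rot']).as_matrix()
for px in((266,263),(266,319),(266,291)):
  for z in(.09,.094):
    print(px,z,np.round(T.T@(at_z(m,px,z)-o['eef_pos'])*1000,1))
print(np.round(T.T@(m['eye']-o['eef_pos'])*1000,1), np.round(m['eye'],3))
```

```text
(266, 263) 0.09 [  6.3 -11.8 -26.6]
(266, 263) 0.094 [  8.3 -11.5 -30.6]
(266, 319) 0.09 [  6.4  12.6 -26.6]
(266, 319) 0.094 [  8.3  12.3 -30.6]
(266, 291) 0.09 [  6.3   0.4 -26.6]
(266, 291) 0.094 [  8.3   0.4 -30.6]
[ 7.850e+01  1.000e-01 -1.742e+02] [0.497 0.112 0.238]
```

carry_out --deltas '[{"delta_pos": [0,0,0.03],"twist": [0,0,0],"hand": 0.25},{"delta_pos": [0,0,0.03],"twist": [0,0,0],"hand": 0.25},{"delta_pos": [0,0,0.03],"twist": [0,0,0],"hand": 0.25},{"delta_pos": [0,0,0.03],"twist": [0,0,0],"hand": 0.25},{"delta_pos": [0,0,0.02],"twist": [0,0,0],"hand": 0.25},{"delta_pos": [0,0,0],"twist": [0,0,0],"hand": 0.25},{"delta_pos": [0,0,0],"twist": [0,0,0],"hand": 0.25},{"delta_pos": [0,0,0],"twist": [0,0,0],"hand": 0.25},{"delta_pos": [0,0,0],"twist": [0,0,0],"hand": 0.25}]'

```text
$.deltas: bad value
```

carry_out --deltas '[{"delta_pos": [0,0,0.03],"twist": [0,0,0],"hand": 0.25},{"delta_pos": [0,0,0.03],"twist": [0,0,0],"hand": 0.25},{"delta_pos": [0,0,0.03],"twist": [0,0,0],"hand": 0.25},{"delta_pos": [0,0,0.03],"twist": [0,0,0],"hand": 0.25},{"delta_pos": [0,0,0.02],"twist": [0,0,0],"hand": 0.25},{"delta_pos": [0,0,0],"twist": [0,0,0],"hand": 0.25},{"delta_pos": [0,0,0],"twist": [0,0,0],"hand": 0.25},{"delta_pos": [0,0,0],"twist": [0,0,0],"hand": 0.25},{"delta_pos": [0,0,0],"twist": [0,0,0],"hand": 0.25},{"delta_pos": [0,0,0],"twist": [0,0,0],"hand": 0.25}]'

```text
time_s: 14.6
eef_pos: [0.5401, 0.0461, 0.0593]
eef_rot: [1.493, 2.764, 0.0]
force: [0.3, 0.0, -0.6]
opening: 0.252
grip_force: 0.0
```

carry_out --deltas '[{"delta_pos": [0,0,0.03],"twist": [0,0,0],"hand": 0.25},{"delta_pos": [0,0,0.03],"twist": [0,0,0],"hand": 0.25},{"delta_pos": [0,0,0.03],"twist": [0,0,0],"hand": 0.25},{"delta_pos": [0,0,0.03],"twist": [0,0,0],"hand": 0.25},{"delta_pos": [0,0,0],"twist": [0,0,0],"hand": 0.25},{"delta_pos": [0,0,0],"twist": [0,0,0],"hand": 0.25},{"delta_pos": [0,0,0],"twist": [0,0,0],"hand": 0.25},{"delta_pos": [0,0,0],"twist": [0,0,0],"hand": 0.25},{"delta_pos": [0,0,0],"twist": [0,0,0],"hand": 0.25},{"delta_pos": [0,0,0],"twist": [0,0,0],"hand": 0.25}]'

```text
time_s: 15.6
eef_pos: [0.5403, 0.0462, 0.0574]
eef_rot: [1.493, 2.763, 0.001]
force: [-12.8, -1.5, 31.9]
opening: 0.253
grip_force: 16.0
```

Run:
```python
from h import *
plan(.5,.1,.0955,33.2)
im=robot.get_image('side'); w=robot.get_image('wrist')
a=cv2.resize(im[170:230,230:290],(400,400),interpolation=cv2.INTER_CUBIC)
b=cv2.resize(w[230:330,240:340],(400,400),interpolation=cv2.INTER_CUBIC)
save('sw6',np.hstack([a,b]))
```

```text
t 15.6 tcp [0.5403 0.0462 0.0574] closing angle 33.24 open 0.253 F [-12.75  -1.51  31.9 ]
twist z units 0.004
delta units in tool axes after turn [ 2.24 -0.14 -1.27]
```

View pics/sw6.png

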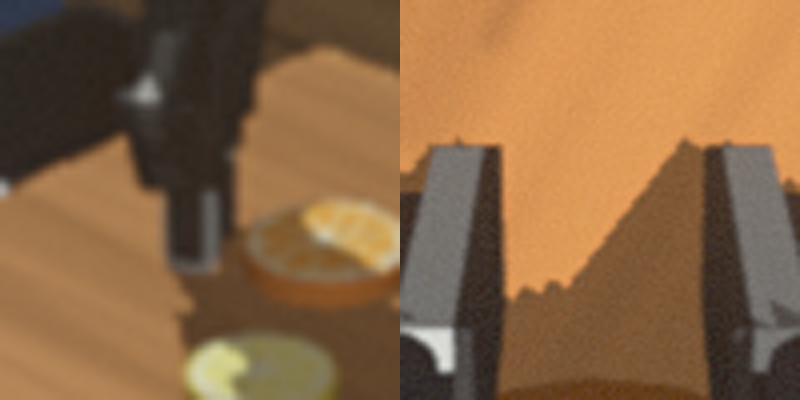

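Contact: 32 N at TCP z 0.0574, so the board is reached at about 0.058 and the tips sit 32 mm behind the nominal TCP. In the crop the tips meet their shadow. I'm raising, going back over the orange wheel, and lowering behind it with the tips 4 mm above the board.

carry_out --deltas '[{"delta_pos": [0,0,-0.5],"twist": [0,0,0],"hand": 0.25},{"delta_pos": [0,0,-0.6],"twist": [0,0,0],"hand": 0.25},{"delta_pos": [-0.9,0.02,0],"twist": [0,0,0],"hand": 0.25},{"delta_pos": [-1,0.02,0],"twist": [0,0,0],"hand": 0.25},{"delta_pos": [-1,0,0],"twist": [0,0,0],"hand": 0.25},{"delta_pos": [-0.57,0,0],"twist": [0,0,0],"hand": 0.25},{"delta_pos": [0,0,0],"twist": [0,0,0],"hand": 0.25},{"delta_pos": [0,0,0.4],"twist": [0,0,0],"hand": 0.25},{"delta_pos": [0,0,0.4],"twist": [0,0,0],"hand": 0.25},{"delta_pos": [0,0,0.1],"twist": [0,0,0],"hand": 0.25}]'

```text
time_s: 16.7
eef_pos: [0.5966, -0.0394, 0.0595]
eef_rot: [-1.491, -2.762, 0.002]
force: [0.5, -0.9, 0.7]
opening: 0.253
grip_force: 0.0
```

Run:
```python
from h import *
plan(.494,.118,.062,33.2)
```

```text
t 16.7 tcp [ 0.5966 -0.0394  0.0595] closing angle 33.29 open 0.253 F [ 0.53 -0.92  0.71]
twist z units 0.011
delta units in tool axes after turn [ 6.26  0.01 -0.07]
```

carry_out --deltas '[{"delta_pos": [0.15,0,-0.05],"twist": [0,0,0],"hand": 0.25},{"delta_pos": [0.2,0,0],"twist": [0,0,0],"hand": 0.25},{"delta_pos": [0.3,0,0],"twist": [0,0,0],"hand": 0.25},{"delta_pos": [0.35,0,0],"twist": [0,0,0],"hand": 0.25},{"delta_pos": [0.35,0,0],"twist": [0,0,0],"hand": 0.25},{"delta_pos": [0.35,0,0],"twist": [0,0,0],"hand": 0.25},{"delta_pos": [0.35,0,0],"twist": [0,0,0],"hand": 0.25},{"delta_pos": [0.35,0,0],"twist": [0,0,0],"hand": 0.25},{"delta_pos": [0.35,0,0],"twist": [0,0,0],"hand": 0.25},{"delta_pos": [0.35,0,0],"twist": [0,0,0],"hand": 0.25}]'

```text
time_s: 17.7
eef_pos: [0.5467, 0.0382, 0.0631]
eef_rot: [1.493, 2.764, 0.0]
force: [0.5, -1.0, 0.9]
opening: 0.251
grip_force: 0.5
```

```bash
cat >> h.py <<'E'
def look(*qs,z=.102):
    m=robot.camera_model('wrist'); robot.get_image('wrist')
    for q in qs:
        for k in robot.regions_of(q,'wrist')[:1]:
            p=at_z(m,k['centre'],z)[:2]; d=p-[.566,-.041]
            print(q,round(k['confidence'],2),np.round(k['centre']),np.round(p,3),'board',np.round([d@[.996,.091],d@[-.091,.996]],3))
E
python3 - <<'E'
from h import *
plan(.485,.132,.062,33.2)
look('orange_wheel','lemon_wheel')
E
```

```text
t 17.7 tcp [0.5467 0.0382 0.0631] closing angle 33.24 open 0.251 F [ 0.51 -0.99  0.93]
twist z units 0.005
delta units in tool axes after turn [ 3.74 -0.01  0.04]
orange_wheel 0.59 [190. 290.] [0.523 0.075] board [-0.033  0.119]
lemon_wheel 0.93 [354.  46.] [ 0.474 -0.045] board [-0.092  0.004]
```

The orange wheel is sliding with the fork. I'm continuing over the edge.

carry_out --deltas '[{"delta_pos": [0.4,0,0],"twist": [0,0,0],"hand": 0.25},{"delta_pos": [0.4,0,0],"twist": [0,0,0],"hand": 0.25},{"delta_pos": [0.4,0,0],"twist": [0,0,0],"hand": 0.25},{"delta_pos": [0.4,0,0],"twist": [0,0,0],"hand": 0.25},{"delta_pos": [0.4,0,0],"twist": [0,0,0],"hand": 0.25},{"delta_pos": [0.4,0,0],"twist": [0,0,0],"hand": 0.25},{"delta_pos": [0.4,0,0],"twist": [0,0,0],"hand": 0.25},{"delta_pos": [0.4,0,0],"twist": [0,0,0],"hand": 0.25},{"delta_pos": [0.4,0,0],"twist": [0,0,0],"hand": 0.25},{"delta_pos": [0.3,0,0],"twist": [0,0,0],"hand": 0.25}]'

```text
time_s: 18.85
eef_pos: [0.4824, 0.1363, 0.0631]
eef_rot: [-1.493, -2.764, -0.0]
force: [0.6, -0.3, 0.2]
opening: 0.246
grip_force: 0.0
```

Run:
```python
from h import *
look('orange_wheel','steel_pan',z=.04)
# next: behind lemon (0.483,-0.055), push along board y; 45mm behind
p=np.array([.483,-.055])-.048*np.array([-.091,.996]); print(p)
plan(p[0],p[1],.092,5.2)
```

```text
orange_wheel 0.6 [180. 292.] [0.465 0.165] board [-0.082  0.214]
steel_pan 0.78 [110. 352.] [0.47  0.212] board [-0.072  0.261]
[ 0.487368 -0.102808]
t 19.0 tcp [0.4828 0.1358 0.0632] closing angle 33.29 open 0.252 F [ 0.11 -0.37 -0.94]
twist z units 3.512
delta units in tool axes after turn [-7.93 -0.57 -0.96]
```

carry_out --deltas '[{"delta_pos": [0,0,-1],"twist": [0,0,0],"hand": 0.25},{"delta_pos": [0,0,0],"twist": [0,0,0.9],"hand": 0.25},{"delta_pos": [0,0,0],"twist": [0,0,0.9],"hand": 0.25},{"delta_pos": [0,0,0],"twist": [0,0,0.9],"hand": 0.25},{"delta_pos": [-0.3,0,0],"twist": [0,0,0.81],"hand": 0.25},{"delta_pos": [-0.8,-0.1,0],"twist": [0,0,0],"hand": 0.25},{"delta_pos": [-1,-0.1,0],"twist": [0,0,0],"hand": 0.25},{"delta_pos": [-1,-0.1,0],"twist": [0,0,0],"hand": 0.25},{"delta_pos": [-1,-0.1,0],"twist": [0,0,0],"hand": 0.25},{"delta_pos": [-1,-0.1,0],"twist": [0,0,0],"hand": 0.25}]'

```text
time_s: 20.0
eef_pos: [0.4829, -0.0199, 0.0932]
eef_rot: [2.12, 2.318, 0.0]
force: [0.7, -0.1, -0.5]
opening: 0.252
grip_force: 0.0
```

Run:
```python
from h import *
plan(.4874,-.1028,.092,5.2)
m=robot.camera_model('wrist'); w=robot.get_image('wrist'); t=robot.get_image('top')
for q,z in(('orange_wheel',.02),('lemon_wheel',.102),('steel_pan',.065)):
  for k in robot.regions_of(q,'wrist')[:1]:
    d=at_z(m,k['centre'],z)[:2]-[.566,-.041]; print(q,round(k['confidence'],2),np.round(k['centre']),k['mask'].sum(),'board',np.round([d@[.996,.091],d@[-.091,.996]],3))
save('w7',np.hstack([cv2.resize(w,(400,300)),cv2.resize(t[140:320,130:370],(400,300))]))
```

```text
t 20.0 tcp [ 0.4829 -0.0199  0.0932] closing angle 5.13 open 0.252 F [ 0.66 -0.15 -0.48]
twist z units -0.009
delta units in tool axes after turn [-2.77 -0.1   0.04]
```

View pics/w7.png

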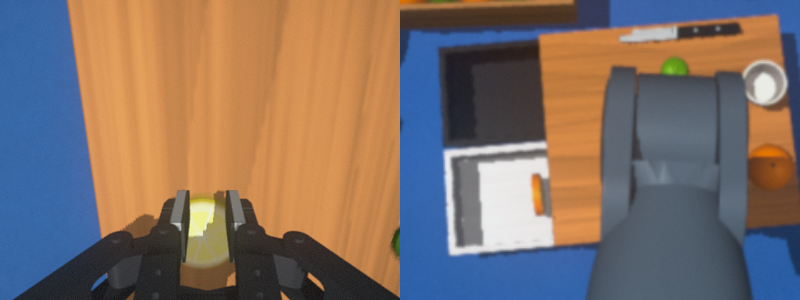

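The right half shows the orange wheel in the steel pan, at crop (538,195), leaning against its board-side wall. Everything else is unmoved. The lemon wheel is next.

carry_out --deltas '[{"delta_pos": [-0.9,-0.03,0],"twist": [0,0,0],"hand": 0.25},{"delta_pos": [-0.9,-0.03,0],"twist": [0,0,0],"hand": 0.25},{"delta_pos": [-0.7,-0.02,0],"twist": [0,0,0],"hand": 0.25},{"delta_pos": [-0.27,-0.02,0],"twist": [0,0,0],"hand": 0.25},{"delta_pos": [0,0,0.3],"twist": [0,0,0],"hand": 0.25},{"delta_pos": [0,0,0.4],"twist": [0,0,0],"hand": 0.25},{"delta_pos": [0,0,0.3],"twist": [0,0,0],"hand": 0.25},{"delta_pos": [0,0,0.03],"twist": [0,0,0],"hand": 0.25},{"delta_pos": [0,0,0],"twist": [0,0,0],"hand": 0.25},{"delta_pos": [0,0,0],"twist": [0,0,0],"hand": 0.25}]'

```text
time_s: 21.25
eef_pos: [0.4875, -0.101, 0.0624]
eef_rot: [2.119, 2.319, 0.0]
force: [0.4, 0.1, 0.5]
opening: 0.254
grip_force: 0.0
```

Run:
```python
from h import *
look('lemon_wheel','lime_end','half_orange')
by=np.array([-.091,.996]);c=np.array([.566,-.041])
o=robot.get_obs();p=o['eef_pos'][:2];t=p+by*(.195-(p-c)@by);plan(t[0],t[1],.062,5.2)
```

```text
lemon_wheel 0.6 [185. 286.] [ 0.482 -0.056] board [-0.085 -0.007]
half_orange 0.84 [400. 297.] [ 0.496 -0.155] board [-0.08  -0.107]
t 21.45 tcp [ 0.4876 -0.1013  0.0625] closing angle 5.16 open 0.251 F [0.21 0.05 0.28]
twist z units -0.005
delta units in tool axes after turn [ 8.26 -0.    0.02]
```

carry_out --deltas '[{"delta_pos": [0.15,0,0],"twist": [0,0,0],"hand": 0.25},{"delta_pos": [0.25,0,0],"twist": [0,0,0],"hand": 0.25},{"delta_pos": [0.35,0,0],"twist": [0,0,0],"hand": 0.25},{"delta_pos": [0.4,0,0],"twist": [0,0,0],"hand": 0.25},{"delta_pos": [0.45,0,0],"twist": [0,0,0],"hand": 0.25},{"delta_pos": [0.45,0,0],"twist": [0,0,0],"hand": 0.25},{"delta_pos": [0.45,0,0],"twist": [0,0,0],"hand": 0.25},{"delta_pos": [0.45,0,0],"twist": [0,0,0],"hand": 0.25},{"delta_pos": [0.45,0,0],"twist": [0,0,0],"hand": 0.25},{"delta_pos": [0.45,0,0],"twist": [0,0,0],"hand": 0.25}]'

```text
time_s: 22.45
eef_pos: [0.4768, 0.015, 0.0622]
eef_rot: [-2.119, -2.319, 0.0]
force: [-0.5, -0.9, 0.5]
opening: 0.25
grip_force: 0.2
```

Run:
```python
from h import *
plan(.469,.171-.02+.002,.062,5.2)
look('lemon_wheel')
```

```text
t 22.45 tcp [0.4768 0.015  0.0622] closing angle 5.17 open 0.25 F [-0.45 -0.85  0.53]
twist z units -0.004
delta units in tool axes after turn [4.61 0.16 0.01]
lemon_wheel 0.76 [206. 291.] [0.474 0.053] board [-0.083  0.102]
```

carry_out --deltas '[{"delta_pos": [0.45,0,0],"twist": [0,0,0],"hand": 0.25},{"delta_pos": [0.45,0,0],"twist": [0,0,0],"hand": 0.25},{"delta_pos": [0.45,0,0],"twist": [0,0,0],"hand": 0.25},{"delta_pos": [0.45,0,0],"twist": [0,0,0],"hand": 0.25},{"delta_pos": [0.45,0,0],"twist": [0,0,0],"hand": 0.25},{"delta_pos": [0.45,0,0],"twist": [0,0,0],"hand": 0.25},{"delta_pos": [0.45,0,0],"twist": [0,0,0],"hand": 0.25},{"delta_pos": [0.45,0,0],"twist": [0,0,0],"hand": 0.25},{"delta_pos": [0.45,0,0],"twist": [0,0,0],"hand": 0.25},{"delta_pos": [0.4,0,0],"twist": [0,0,0],"hand": 0.25}]'

```text
time_s: 23.55
eef_pos: [0.4648, 0.148, 0.0622]
eef_rot: [-2.119, -2.319, -0.0]
force: [-0.9, -0.0, -0.1]
opening: 0.249
grip_force: 0.0
```

Run:
```python
from h import *
look('lemon_wheel','orange_wheel','steel_pan',z=.03)
p=np.array([.653,-.044])-.042*np.array([-.091,.996])
plan(p[0],p[1],.095,5.2)
```

```text
lemon_wheel 0.57 [215. 288.] [0.463 0.158] board [-0.084  0.208]
orange_wheel 0.68 [218. 354.] [0.501 0.16 ] board [-0.046  0.206]
steel_pan 0.59 [115. 291.] [0.459 0.215] board [-0.083  0.264]
t 23.75 tcp [0.4649 0.1469 0.0621] closing angle 5.2 open 0.251 F [ 0.36 -0.25 -0.2 ]
twist z units -0.001
delta units in tool axes after turn [-8.31  5.67 -1.09]
```

carry_out --deltas '[{"delta_pos": [0,0,-0.6],"twist": [0,0,0],"hand": 0.25},{"delta_pos": [0,0,-0.7],"twist": [0,0,0],"hand": 0.25},{"delta_pos": [-1,0.7,0],"twist": [0,0,0],"hand": 0.25},{"delta_pos": [-1,0.7,0],"twist": [0,0,0],"hand": 0.25},{"delta_pos": [-1,0.7,0],"twist": [0,0,0],"hand": 0.25},{"delta_pos": [-1,0.7,0],"twist": [0,0,0],"hand": 0.25},{"delta_pos": [-1,0.7,0],"twist": [0,0,0],"hand": 0.25},{"delta_pos": [-1,0.7,0],"twist": [0,0,0],"hand": 0.25},{"delta_pos": [-1,0.7,0],"twist": [0,0,0],"hand": 0.25},{"delta_pos": [0,0,0],"twist": [0,0,0],"hand": 0.25}]'

```text
time_s: 24.75
eef_pos: [0.6319, -0.0532, 0.1004]
eef_rot: [2.123, 2.315, -0.001]
force: [-0.9, 1.8, -0.8]
opening: 0.252
grip_force: 0.0
```

Run:
```python
from h import *
t=robot.get_image('top'); s=robot.get_image('side'); mt=robot.camera_model('top')
look('lime_end',z=.1)
for q in('lemon_wheel','orange_wheel'):
  for k in robot.regions_of(q,'top')[:1]: print(q,k['confidence'],k['centre'],k['mask'].sum(),at_z(mt,k['centre'],.04))
save('ts8',np.hstack([cv2.resize(t[220:300,150:240],(400,360),interpolation=cv2.INTER_CUBIC),cv2.resize(s[150:250,150:270],(400,360),interpolation=cv2.INTER_CUBIC)]))
p=np.array([.653,-.044])-.042*np.array([-.091,.996])
plan(p[0],p[1],.061,5.2)
```

```text
lime_end 0.61 [251. 338.] [ 0.654 -0.047] board [ 0.088 -0.014]
lemon_wheel 0.45 [256.5, 202.7] 116 [0.46528242 0.1903139  0.04      ]
orange_wheel 0.58 [256.3, 212.5] 184 [0.46580481 0.16451804 0.04      ]
t 25.05 tcp [ 0.6298 -0.0486  0.1014] closing angle 5.2 open 0.25 F [-0.23 -0.65 -0.19]
twist z units 0.0
delta units in tool axes after turn [-1.32  0.79  1.35]
```

View pics/ts8.png

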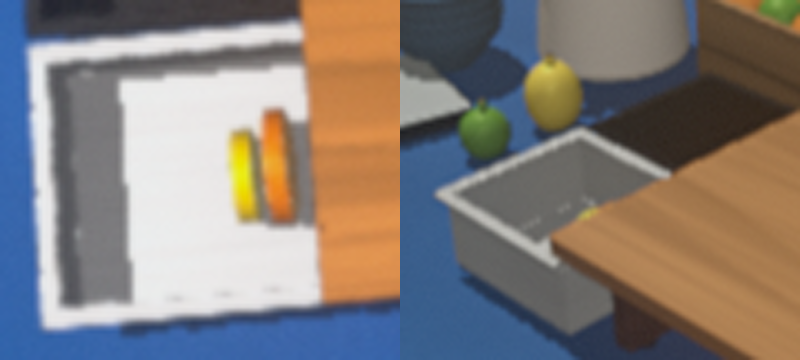

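Both wheels stand inside the steel pan: lemon at crop (242,175), orange at (277,165). Now the lime end, measured at (0.654, -0.047).

carry_out --deltas '[{"delta_pos": [-0.5,0.3,0],"twist": [0,0,0],"hand": 0.25},{"delta_pos": [-0.6,0.3,0],"twist": [0,0,0],"hand": 0.25},{"delta_pos": [-0.25,0.22,0],"twist": [0,0,0],"hand": 0.25},{"delta_pos": [0,0,0],"twist": [0,0,0],"hand": 0.25},{"delta_pos": [0,0,0.3],"twist": [0,0,0],"hand": 0.25},{"delta_pos": [0,0,0.4],"twist": [0,0,0],"hand": 0.25},{"delta_pos": [0,0,0.4],"twist": [0,0,0],"hand": 0.25},{"delta_pos": [0,0,0.2],"twist": [0,0,0],"hand": 0.25},{"delta_pos": [0,0,0.05],"twist": [0,0,0],"hand": 0.25},{"delta_pos": [0,0,0],"twist": [0,0,0],"hand": 0.25}]'

```text
time_s: 26.05
eef_pos: [0.6582, -0.0872, 0.0605]
eef_rot: [-2.119, -2.319, 0.0]
force: [-0.1, 0.9, -0.3]
opening: 0.253
grip_force: 0.0
```

Run:
```python
from h import *
look('lime_end',z=.1)
by=np.array([-.091,.996]);c=np.array([.566,-.041])
o=robot.get_obs();p=o['eef_pos'][:2];t=p+by*(.197-(p-c)@by);plan(t[0],t[1],.061,5.2)
```

```text
lime_end 0.67 [203. 288.] [ 0.654 -0.049] board [ 0.087 -0.016]
t 26.15 tcp [ 0.6586 -0.0873  0.0611] closing angle 5.16 open 0.25 F [-0.46  0.62  0.83]
twist z units -0.005
delta units in tool axes after turn [ 8.39 -0.    0.  ]
```

carry_out --deltas '[{"delta_pos": [0.15,0,0],"twist": [0,0,0],"hand": 0.25},{"delta_pos": [0.2,0,0],"twist": [0,0,0],"hand": 0.25},{"delta_pos": [0.3,0,0],"twist": [0,0,0],"hand": 0.25},{"delta_pos": [0.35,0,0],"twist": [0,0,0],"hand": 0.25},{"delta_pos": [0.4,0,0],"twist": [0,0,0],"hand": 0.25},{"delta_pos": [0.4,0,0],"twist": [0,0,0],"hand": 0.25},{"delta_pos": [0.4,0,0],"twist": [0,0,0],"hand": 0.25},{"delta_pos": [0.4,0,0],"twist": [0,0,0],"hand": 0.25},{"delta_pos": [0.4,0,0],"twist": [0,0,0],"hand": 0.25},{"delta_pos": [0.4,0,0],"twist": [0,0,0],"hand": 0.25}]'

```text
time_s: 27.15
eef_pos: [0.6491, 0.0153, 0.0607]
eef_rot: [2.119, 2.319, 0.0]
force: [1.0, -1.3, 0.3]
opening: 0.246
grip_force: 0.6
```

Run:
```python
from h import *
look('lime_end',z=.1)
by=np.array([-.091,.996]);c=np.array([.566,-.041])
o=robot.get_obs();p=o['eef_pos'][:2];t=p+by*(.197-(p-c)@by);plan(t[0],t[1],.061,5.2)
```

```text
lime_end 0.58 [223. 291.] [0.647 0.046] board [0.089 0.079]
t 27.25 tcp [0.649  0.016  0.0607] closing angle 5.25 open 0.254 F [-0.52 -1.1  -0.18]
twist z units 0.006
delta units in tool axes after turn [ 4.93 -0.   -0.01]
```

carry_out --deltas '[{"delta_pos": [0.5,0,0],"twist": [0,0,0],"hand": 0.25},{"delta_pos": [0.5,0,0],"twist": [0,0,0],"hand": 0.25},{"delta_pos": [0.5,0,0],"twist": [0,0,0],"hand": 0.25},{"delta_pos": [0.5,0,0],"twist": [0,0,0],"hand": 0.25},{"delta_pos": [0.5,0,0],"twist": [0,0,0],"hand": 0.25},{"delta_pos": [0.5,0,0],"twist": [0,0,0],"hand": 0.25},{"delta_pos": [0.5,0,0],"twist": [0,0,0],"hand": 0.25},{"delta_pos": [0.5,0,0],"twist": [0,0,0],"hand": 0.25},{"delta_pos": [0.5,0,0],"twist": [0,0,0],"hand": 0.25},{"delta_pos": [0.5,0,0],"twist": [0,0,0],"hand": 0.25}]'

```text
time_s: 28.25
eef_pos: [0.6356, 0.1649, 0.0608]
eef_rot: [2.119, 2.319, 0.0]
force: [0.5, -0.4, -0.5]
opening: 0.254
grip_force: 0.0
```

carry_out --deltas '[{"delta_pos": [0,0,-0.6],"twist": [0,0,0],"hand": 0.25},{"delta_pos": [0,0,-0.9],"twist": [0,0,0],"hand": 0.25},{"delta_pos": [0,0,-0.9],"twist": [0,0,0],"hand": 0.25},{"delta_pos": [-0.8,0,-0.5],"twist": [0,0,0],"hand": 0.25},{"delta_pos": [-1,0,0],"twist": [0,0,0],"hand": 0.25},{"delta_pos": [-1,0,0],"twist": [0,0,0],"hand": 0.25},{"delta_pos": [-1,0,0],"twist": [0,0,0],"hand": 0.25},{"delta_pos": [-1,0,0],"twist": [0,0,0],"hand": 0.25},{"delta_pos": [-0.5,0,0],"twist": [0,0,0],"hand": 0.25},{"delta_pos": [0,0,0],"twist": [0,0,0],"hand": 0.25}]'

```text
time_s: 29.25
eef_pos: [0.6502, 0.0041, 0.1476]
eef_rot: [2.122, 2.317, -0.0]
force: [-0.3, 1.0, -0.3]
opening: 0.251
grip_force: 0.0
```

Run:
```python
from h import *
plan(.6,0,.1)
t=robot.get_image('top'); mt=robot.camera_model('top')
for q,z in(('lime_end',.02),('lemon_wheel',.04),('orange_wheel',.04),('half_orange',.105),('ramekin',.12),('knife',.1),('steel_pan',.06),('black_pan',.06)):
  for k in robot.regions_of(q,'top')[:1]: print(q,round(k['confidence'],2),np.round(k['centre']),k['mask'].sum(),np.round(at_z(mt,k['centre'],z),3)[:2])
save('t9',cv2.resize(t[130:310,90:380],(790,490),interpolation=cv2.INTER_CUBIC))
```

```text
t 29.25 tcp [0.6502 0.0041 0.1476] closing angle 5.04 open 0.251 F [-0.27  0.99 -0.35]
delta units in tool axes after turn [ 0.01 -1.68  1.59]
lime_end 0.53 [194. 200.] 175 [0.638 0.204]
lemon_wheel 0.67 [258. 203.] 150 [0.46  0.189]
orange_wheel 0.52 [256. 215.] 198 [0.468 0.159]
half_orange 0.67 [241. 352.] 597 [ 0.499 -0.195]
ramekin 0.76 [192. 352.] 583 [ 0.623 -0.195]
knife 0.51 [160. 326.] 79 [ 0.713 -0.133]
steel_pan 0.69 [260. 184.] 3627 [0.454 0.235]
black_pan 0.6 [196. 182.] 3443 [0.623 0.247]
```

View pics/t9.png

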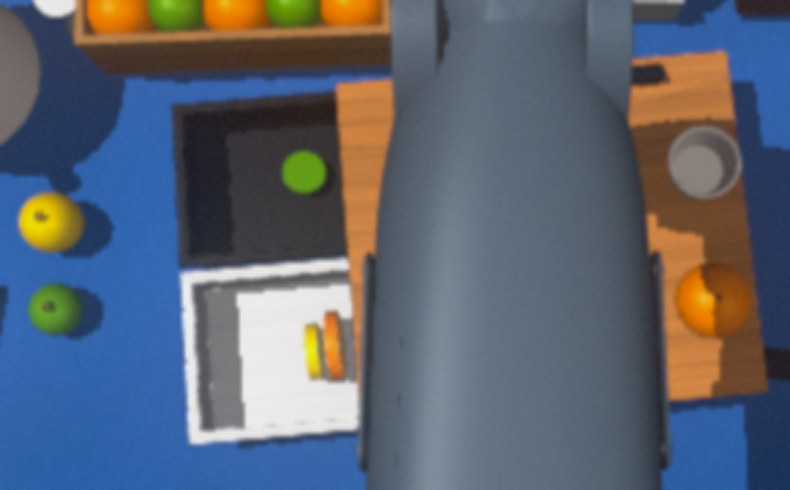

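The lime end lies in the black pan at (303,172) and both wheels are in the steel pan at (313,350) and (335,345). The visible bystanders and pans are unmoved, and the arm is clear.

```bash
python3 -c "
from station import robot
print(robot.sign_off())"
```

```text
the job is handed in; nothing more can be done
None
```

The job is handed in: the orange and lemon wheels were swept into the steel pan and the lime end into the black pan, with no movement seen in the pans or bystanders, though the arm hid most of the knife and the rasp in the last picture.

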